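# Set a culture dish under a ratchet magnifier

## Robot

A 7-joint arm with a two-finger parallel gripper is mounted at the origin on a cart in front of the work surface, level with it; the furniture and walls round the work are solid. World frame = base frame: x ahead of the robot, y to its left, z up, the work surface at z = 0. Lengths are in m, angles in rad, forces in N, time in s.
With the tool pointing down it reaches from about 0.425 to 0.875 m from the base axis. Payload 4.7 kg.
Tool frame: the origin (TCP) lies at the very end of the fingers, on their centre line; the grasp point (between the pads) lies 19 mm behind it; z points along the fingers, y is the line along which they close (so a half turn about z gives the same grasp; the last joint's range is limited). The gripper opens to 87 mm and grips with 3 to 60 N. Pads are 19 mm wide; open, the fingers measure 117 mm over their backs; the gripper's body (75 mm by 190 mm) begins 51 mm behind the grasp point.
Start: joints at [-1.131, 0.321, -0.07, 1.45, 0.023, 1.371, -0.057], TCP at [0.269, 0.592, 0.223] pointing down, gripper open.
Joint ranges: [-2.86, 2.86], [-0.3, 2.09], [-1.38, 1.24], [0.06, 2.45], [-1.56, 4.7], [0.09, 2.05], [-2.69, 2.69]. Speed limits (rad/s): [2.57, 2.57, 3.14, 3.14, 3.14, 3.14, 3.14].

## Interface

Orientations are given as a rotation vector (axis times angle).
In Python, from bench import ctrl, vision gives the robot as it stands.
- The arm moves only by the tool jog_arm, never from a script. Its argument "increments" is a list of rows, each an object of numbers: "tx", "ty", "tz": the shift along the tool's x, y, z in mm; "wx", "wy", "wz": the turn, a rotation vector about the tool's x, y, z in rad; "gripper": the opening, from 0 (shut) to 1 (fully open). In form: [{"tx": .., "ty": .., "tz": .., "wx": .., "wy": .., "wz": .., "gripper": ..}, ...]. A call has exactly 5 rows; each row is the pose to reach, as a shift and turn from the pose commanded when the call began, along the tool's axes at that moment; what a row does not reach only later rows make up. A row lasts 1/12 s, in which the tool goes at most 41.7 mm and 7.16 degrees, less where a joint would pass 70% of its speed; a pose out of reach is approached as far as the arm can. A call with a gripper value outside its range is refused whole. The fingers move at their own pace and stop on an object; "grip_force" is the grip in N (left out, the last holds). Time passes only in rows, so rows that repeat a pose let the fingers close, or fill a call up. It gives the time, the measured TCP pose, the force, the opening and the grip force at its end, in the units of the state.
- ctrl.get_state(): the state, without advancing time (a new reading comes with each control period).
- vision.get_image(name): name is "scene" or "top" or "wrist"; returns a dict with "color" (480x640x3 uint8, blue, green, red), "fx", "fy", "cx", "cy" (pixels), "extrinsics" (4x4, takes a point from world to camera coordinates). Camera axes: x right, y down, z forward; pixel columns grow to the right and rows downward; lengths in m; the calibration is good to about 2 mm. A picture is of the moment at which its call begins. There is no depth.
- ctrl.close_job(): hands the job in; it is judged then, once.
Trained networks look in the newest picture that a camera, given by its name, has taken for a name from the list of things; names that differ only in an ending like _2 or _b are one class to them, and where a whole thing is asked for, a point or a joint stands for the part that bears it (a point fixed in the world has none). Each returns a list of dicts, best first, with "conf" (0 to 1); they miss things now and then, are a little off and sometimes report something else, mostly with a low value. They report only what shows in the picture. A call takes as long as a camera call.
- vision.spot_in(camera, thing): "bbox" ([left, top, right, bottom] in pixels, round what is visible of it).
The state is a dict: "time": time; "joint_positions": joint angles; "qd": joint speeds; "joint_torque": joint torques, N m; "position": TCP position; "tool_rot": TCP orientation; "ft_force": force on the tool from outside, world axes, zero at the start; "torque": the same for the moment, N m; "grip_width": opening from 0.0 (shut) to 1.0 (fully open); "grip_force": force on a finger pad.
Only numpy, scipy, OpenCV 4.12 (cv2) and the standard library are available. Lean on these libraries where they do the work, as an engineer would, in place of code of your own. Each camera call takes 0.05 s, during which the arm holds its last target. There are 200 camera calls.

## Task

Set the culture dish under the bench magnifier for colony counting. Raise the magnifier by its black knob, click by click, until you feel its top stop, and let it hang there on its top tooth; then slide the dish along the worktop into the horseshoe foot until it is fully home against the back; then hold the pawl's lever pad down so that the magnifier sinks by its own weight until the lens ring rests on the dish lid, and let the lever go. Go gently: do not haul on the top stop, jam the dish or the lever, force the magnifier down, or disturb the slide box, bottle and log book nearby.

Things in the scene. Friction and masses are not known exactly. Their poses are not given: they have to be found in the camera images.
- stand: Fixed bench magnifier stand, white-painted. Origin: on the worktop, where the dish's centre is when it is fully home. +x points from the open mouth of the horseshoe foot to the pillar, +y to the lever side, z up. Its yaw lies near 1.6 rad: the mouth looks to the robot's right (-y), the lever points at the robot (-x)
- mouth (a point): Mid-mouth of the horseshoe foot, on the worktop at stand x = -45 mm. The foot is 13 mm high and wide; its inner half round has radius 46.5 mm about x = -2 mm, so a dish fully home touches it at x = +44.5 mm. The side arms run straight from x = 0 to -14 mm, 93 mm apart inside, then splay 27 degrees to a mouth about 120 mm wide
- pillar_top (a point): Top of the stand's pillar, an open channel 92 mm high at stand x = 70 to 102 mm, y = -16 to 16 mm (its lever bracket reaches y = 26 mm, z = 60 mm); this point is at x = 85, y = 0, z = 92 mm
- rail_height (a joint): Height of the toothed rail in m, 0 at the bottom, up positive. Four teeth, 10 mm apart, hang it on the pawl at about 0.0095, 0.0195, 0.0295 and 0.0395 (top tooth), all up to 4.3 mm higher or lower together. The pawl drops in about 1.3 mm above the hanging height; a solid stop comes 2 mm above that of the top tooth. It starts at the bottom or on the lowest tooth
- strip_mark (a point): Point at mid-length of the rail's toothed side, at z = 0.059 m + rail_height. The toothed strip, with the lug for the top stop, is screwed to the rail through slots, on every stand a little higher or lower (up to 4.3 mm, not reported): feel for the top stop when raising
- rail: The sliding part: steel rail, black knob, arm and lens head in one, 0.34 to 0.53 kg; origin on the worktop under the rail when down, 83 mm behind the stand's origin. Oil-damped, about 180 N per m/s both ways; each tooth adds some 3 N as it passes the pawl. With the pawl lifted it sinks at 20 to 30 mm/s
- knob (a point): Centre of the round black knurled knob on top of the rail, 24 mm across, 29 mm tall; 83 mm behind the stand's origin along its +x, at z = 0.1235 m + rail_height. Pinch it from above, lift straight up
- ring_bottom (a point): Centre of the underside of the round lens head, a flat disc of 66 mm diameter, 8 mm thick, whose arm (up to 16 mm above the underside) leads back to the rail. With the rail down it is too low for the dish. It is straight over the stand's origin at z = 0.006 m + rail_height, and rests on the dish lid at rail_height = 0.010
- lever_pad (a point): Middle of the top of the pawl's ribbed steel thumb pad, 22 x 23 mm, at stand x = 83, y = 78, z = 70 mm when free. Pressed with 2 to 5 N it goes down about 11 mm and 3 mm outwards until the pawl is clear of the teeth; its solid stop comes at 14.5 mm. It springs back. The raised knob stands 78 mm beside it, its top 107 mm higher
- pawl_angle (a joint): Pawl angle in rad: 0 with its nose in the teeth, growing as the pad is pressed; clear of the teeth above about 0.19, solid stop at 0.24
- pawl: The sprung pawl, dark steel; origin on its pivot at stand x = 83, y = 17.5, z = 52 mm. Its nose leans up and in to the rail's teeth, its tail rises outwards along the stand's +y to the thumb pad
- stop_bar: Small dark bar across the back of the channel top, the fixed upper stop of the rail (origin as the stand's)
- dish: Round closed glass culture dish with pale agar, 89 mm across, 16 mm tall, 80 g, loose on the worktop, 13 to 18 cm before the seat on the mouth side; origin at the centre of its underside. Too wide to grasp: push it
- frame_leg (a point): Top of the nearest leg of the blue-framed flask shelf beyond the work. The shelf (top at z = 0.27 m) reaches from this leg away from the robot and, with its near edge, from here to x = 0.77, y = -0.01 m; keep hand and wrist clear of it when going between stand and dish
- slide_box: Green slide box, 99 x 172 x 25 mm, to be left alone; origin centre of underside
- buffer_bottle: Small white bottle with red cap, 36 mm across, 82 mm tall, to be left alone; origin centre of underside
- bench_log: Red clothbound log book, 106 x 150 x 16 mm, lying flat, to be left alone; origin centre of underside

How it is judged:
On the way, in this order (a step that is already met when the one before it is completed fails the run):
1. the magnifier has been raised to its top tooth and hangs there on the pawl, let go (value of joint rail_height above 0.0345 m and contact force between the fingers and rail below 0.2 N and value of joint pawl_angle below 0.06 rad), for 0.3 s.
2. the dish is fully home in the foot while the magnifier is still on its top tooth (horizontal distance between dish and stand below 0.0025 m and value of joint rail_height above 0.0345 m), for 0.2 s.
At the end, for the whole second after the job is handed in: The dish lies flat and still, its centre within 3 mm of the stand's origin; the lens ring rests on its lid with more than 0.5 N (rail_height 0.0085 to 0.0112 m); the lever has sprung back onto the teeth (pawl_angle below 0.2 rad) (horizontal distance between dish and stand below 0.003 m and angle between dish's own z axis and vertical below 0.05 rad and value of joint rail_height between 0.0085 and 0.0112 m and contact force between rail and dish above 0.5 N and value of joint pawl_angle below 0.2 rad and linear speed of dish below 0.01 m/s); the robot touches nothing.
It fails at once if the rail was hauled against its top stop with more than 14 N (contact force between rail and stop_bar above 14 N).
It fails at once if the teeth were forced on the pawl with more than 25 N (contact force between rail and pawl above 25 N).
It fails at once if the dish was jammed, by the fingers or under the lens head, with more than 12 N (contact force between any of the fingers, rail and dish above 12 N).
It fails at once if the lever was pressed with more than 20 N (contact force between the fingers and pawl above 20 N).
It fails at once if the slide box, bottle or log book was moved by more than 15 mm (distance of any of slide_box, buffer_bottle, bench_log from where it was at the start of the episode above 0.015 m).
It also fails if it takes over 69 s, if anything falls off the work surface, if the arm or the gripper's body presses on something with over 40 N, if the wrist force passes 120 N, or if a joint passes its speed limit or range.

## Working session

There is one attempt and no reset: what is moved stays moved. The work goes in short steps, Python scripts to look and compute and a tool call to move; the robot and the scene stay as the last step left them, time stands still between calls to the robot, and variables do not carry over. Pictures are saved under pics/ and viewed, at most 10 in all, crops included, and the job is handed in when it is done.

Besides the shell and the picture viewer there is one more tool, called after "Request:" as name(argument=value, ...) on one line, values as JSON. jog_arm: Moves the arm, as the interface text tells. Its arguments: {"type":"object","properties":{"increments":{"type":"array"},"grip_force":{"type":"number"}},"required":["increments"]}

```bash
mkdir -p pics; cat > h.py <<'E'
import numpy as np, cv2
from scipy.spatial.transform import Rotation as R
from bench import ctrl, vision
def ray(im,u,v,z):
    E=np.array(im["extrinsics"]);Rm=E[:3,:3];c=-Rm.T@E[:3,3]
    d=Rm.T@np.array([(u-im["cx"])/im["fx"],(v-im["cy"])/im["fy"],1]);s=(z-c[2])/d[2]
    return c+s*d
def proj(im,p):
    E=np.array(im["extrinsics"]);q=E[:3,:3]@np.asarray(p)+E[:3,3]
    return im["fx"]*q[0]/q[2]+im["cx"],im["fy"]*q[1]/q[2]+im["cy"]
def st():
    s=ctrl.get_state();print("t",s["time"],"p",np.round(s["position"],4),"r",np.round(s["tool_rot"],3),"f",np.round(s["ft_force"],2),"g",s["grip_width"]);print(np.round(R.from_rotvec(s["tool_rot"]).as_matrix(),3));return s
E
python3 - <<'E'
from h import *
s=st()
ims={}
for c in("scene","top"):
    im=vision.get_image(c);ims[c]=im;cv2.imwrite(f"pics/{c}0.png",im["color"])
    E=np.array(im["extrinsics"]);print(c,im["fx"],np.round(-E[:3,:3].T@E[:3,3],3))
    for n,z in(("dish",.008),("knob",.13),("lever_pad",.07),("stand",.05),("rail",.05),("ring_bottom",.01),("slide_box",.02),("buffer_bottle",.04),("bench_log",.016),("frame_leg",.27)):
        for d in vision.spot_in(c,n)[:2]:
            b=d["bbox"];print(n,round(d["conf"],2),np.round(b),np.round(ray(im,(b[0]+b[2])/2,(b[1]+b[3])/2,z),3))
E
```

```text
t 0.0 p [0.2683 0.5914 0.2215] r [-6.64e-01 -3.07e+00  3.00e-03] f [ 0.51 -0.18  0.45] g 1.0001765473520632
[[-0.911  0.413 -0.001]
 [ 0.413  0.911 -0.002]
 [-0.    -0.002 -1.   ]]
scene 499.2541726362953 [-0.194  0.699  0.568]
dish 0.86 [388. 267. 431. 297.] [0.488 0.072 0.008]
knob 0.74 [293. 256. 390. 330.] [0.365 0.326 0.13 ]
knob 0.71 [303. 254. 366. 321.] [0.384 0.328 0.13 ]
lever_pad 0.85 [314. 289. 340. 319.] [0.425 0.315 0.07 ]
stand 0.78 [292. 254. 391. 332.] [0.469 0.257 0.05 ]
stand 0.54 [315. 287. 341. 319.] [0.451 0.298 0.05 ]
rail 0.92 [308. 257. 368. 315.] [0.492 0.252 0.05 ]
ring_bottom 0.86 [302. 252. 363. 317.] [0.555 0.223 0.01 ]
slide_box 0.91 [155. 346. 276. 444.] [0.363 0.546 0.02 ]
buffer_bottle 0.57 [205. 285. 225. 330.] [0.552 0.478 0.04 ]
bench_log 0.57 [296. 348. 408. 436.] [0.271 0.362 0.016]Traceback (most recent call last):
  File "<stdin>", line 8, in <module>
ValueError: it knows: bench_log, buffer_bottle, dish, knob, lever_pad, mouth, pawl, pawl_angle, pillar_top, rail, rail_height, ring_bottom, slide_box, stand, stop_bar, strip_mark
```

```bash
python3 - <<'E'
from h import *
im=vision.get_image("top");cv2.imwrite("pics/top0.png",im["color"])
E=np.array(im["extrinsics"]);print(im["fx"],np.round(-E[:3,:3].T@E[:3,3],3))
for n,z in(("dish",.016),("lever_pad",.07),("stand",.05),("rail",.12),("pillar_top",.092),("slide_box",.025),("buffer_bottle",.082),("bench_log",.016)):
    for d in vision.spot_in("top",n)[:2]:
        b=d["bbox"];print(n,round(d["conf"],2),np.round(b),np.round(ray(im,(b[0]+b[2])/2,(b[1]+b[3])/2,z),3))
E
```

```text
595.7596990110441 [0.228 0.321 1.342]
dish 0.65 [400. 220. 444. 264.] [0.492 0.072 0.016]
lever_pad 0.5 [310. 247. 319. 287.] [0.431 0.319 0.07 ]
rail 0.81 [307. 230. 367. 267.] [0.461 0.271 0.12 ]
rail 0.47 [259. 302. 339. 367.] [0.285 0.353 0.12 ]
pillar_top 0.67 [304. 217. 372. 287.] [0.459 0.268 0.092]
slide_box 0.77 [175. 260. 261. 325.] [0.386 0.533 0.025]
slide_box 0.25 [305. 230. 366. 266.] [0.48  0.27  0.025]
buffer_bottle 0.75 [233. 203. 253. 228.] [0.545 0.471 0.082]
bench_log 0.8 [261. 302. 340. 368.] [0.288 0.352 0.016]
bench_log 0.32 [311. 234. 367. 264.] [0.479 0.262 0.016]
```

View pics/top0.png

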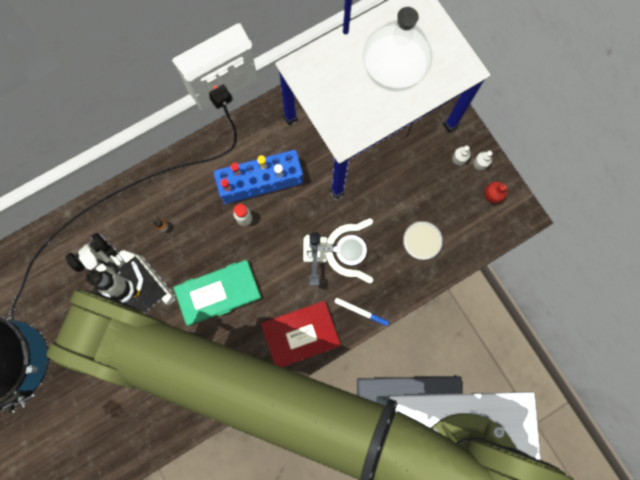

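View pics/scene0.png

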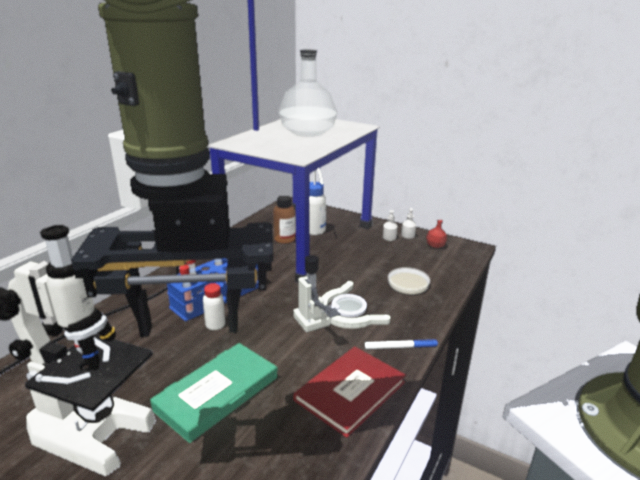

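```bash
python3 - <<'E'
from h import *
im=vision.get_image("top")
k=cv2.resize(im["color"][200:300,290:460],None,fx=4.5,fy=4.5,interpolation=cv2.INTER_CUBIC);cv2.imwrite("pics/crop.png",k)
for n,u,v,z in(("knob",315,240,.14),("ring",350.5,250,.014),("ring+10",350.5,250,.024),("pad",314.5,281,.07),("dish",422.5,241,.016),("tipL",371,222,.013),("tipR",371,280,.013),("leg",338,158,.27)):print(n,np.round(ray(im,u,v,z),3))
E
```

```text
knob [0.476 0.316 0.14 ]
ring [0.477 0.236 0.014]
ring+10 [0.475 0.236 0.024]
pad [0.4   0.319 0.07 ]
dish [0.494 0.071 0.016]
tipL [0.541 0.186 0.013]
tipR [0.407 0.192 0.013]
leg [0.606 0.27  0.27 ]
```

View pics/crop.png

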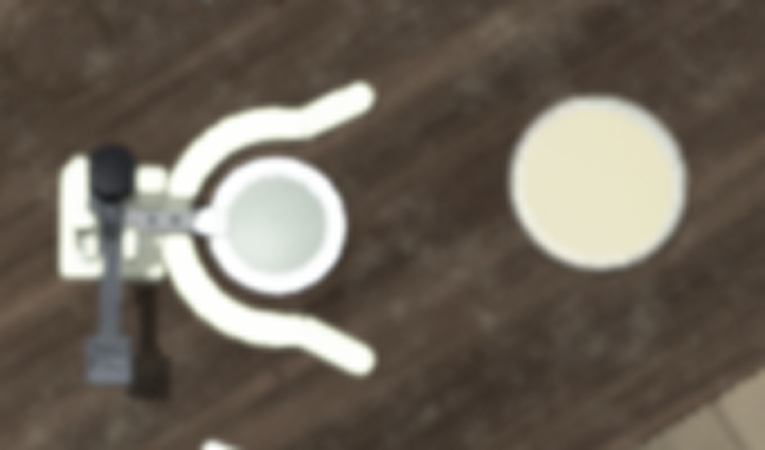

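Request:
jog_arm(increments=[{"tx":-30,"ty":-16,"tz":0,"wx":0,"wy":0,"wz":-0.086,"gripper":1},{"tx":-60,"ty":-33,"tz":0,"wx":0,"wy":0,"wz":-0.17,"gripper":1},{"tx":-90,"ty":-49,"tz":0,"wx":0,"wy":0,"wz":-0.256,"gripper":1},{"tx":-120,"ty":-65,"tz":0,"wx":0,"wy":0,"wz":-0.34,"gripper":1},{"tx":-150,"ty":-82,"tz":0,"wx":0,"wy":0,"wz":-0.426,"gripper":0.7}])

```text
time: 1.42
position: [0.372, 0.4541, 0.2227]
tool_rot: [-0.007, 3.141, 0.001]
ft_force: [-0.0, 0.2, -0.1]
grip_width: 0.974
grip_force: 0.0
```

Request:
jog_arm(increments=[{"tx":-21,"ty":-27,"tz":0,"wx":0,"wy":0,"wz":0,"gripper":0.7},{"tx":-42,"ty":-55,"tz":0,"wx":0,"wy":0,"wz":0,"gripper":0.7},{"tx":-63,"ty":-82,"tz":0,"wx":0,"wy":0,"wz":0,"gripper":0.7},{"tx":-84,"ty":-110,"tz":0,"wx":0,"wy":0,"wz":0,"gripper":0.7},{"tx":-104,"ty":-138,"tz":0,"wx":0,"wy":0,"wz":0,"gripper":0.7}])

```text
time: 1.83
position: [0.4763, 0.3158, 0.2228]
tool_rot: [-0.0, 3.141, 0.001]
ft_force: [0.4, 1.7, -0.2]
grip_width: 0.714
grip_force: 0.0
```

```bash
python3 - <<'E'
from h import *
s=st()
im=vision.get_image("wrist");cv2.imwrite("pics/w1.png",im["color"])
E=np.array(im["extrinsics"]);print(im["fx"],np.round(-E[:3,:3].T@E[:3,3],3))
for n,z in(("knob",.138),("lever_pad",.07),("ring_bottom",.014),("pillar_top",.092),("stand",.05)):
    for d in vision.spot_in("wrist",n)[:2]:
        b=d["bbox"];print(n,round(d["conf"],2),np.round(b),np.round(ray(im,(b[0]+b[2])/2,(b[1]+b[3])/2,z),3))
E
```

```text
t 1.8333 p [0.4763 0.3158 0.2228] r [-0.000e+00  3.141e+00  1.000e-03] f [ 0.4   1.73 -0.21] g 0.7137498641874682
[[-1.    -0.     0.001]
 [-0.     1.     0.   ]
 [-0.001  0.    -1.   ]]
429.2552340825243 [0.405 0.315 0.386]
knob 0.69 [182. 173. 334. 277.] [0.458 0.282 0.138]
lever_pad 0.83 [304. 108. 336. 226.] [0.429 0.32  0.07 ]
ring_bottom 0.59 [183. 175. 333. 280.] [0.486 0.266 0.014]
pillar_top 0.92 [162. 106. 345. 293.] [0.45  0.274 0.092]
pillar_top 0.17 [303. 106. 337. 229.] [0.428 0.32  0.092]
stand 0.83 [162. 105. 346. 291.] [0.455 0.269 0.05 ]
```

View pics/w1.png

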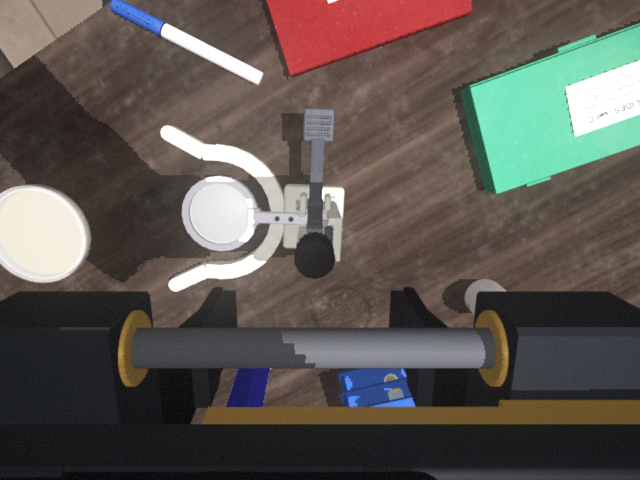

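```bash
python3 - <<'E'
from h import *
w=vision.get_image("wrist");t=vision.get_image("top")
for n,a,b in(("knob",(315,257),(314.9,238.2)),("pad",(319,124),(314.2,280.4)),("ring",(220,213),(351.6,250)),("dish",(41,233),(422.9,240.4)),("tipL",(170,132),(371.1,279.6)),("tipR",(180,283),(371.1,221.6))):
    print(n)
    for z in {"knob":(.138,.148),"pad":(.07,),"ring":(.014,.024),"dish":(.016,)}.get(n,(.013,)):print("  ",z,np.round(ray(w,*a,z),4),np.round(ray(t,*b,z),4))
E
```

```text
knob
   0.138 [0.4755 0.319  0.138 ] [0.4799 0.3164 0.138 ]
   0.148 [0.4726 0.319  0.148 ] [0.4778 0.3165 0.148 ]
pad
   0.07 [0.3974 0.3221 0.07  ] [0.4015 0.3197 0.07  ]
ring
   0.014 [0.4714 0.2365 0.014 ] [0.4768 0.2333 0.014 ]
   0.024 [0.4696 0.2387 0.024 ] [0.4749 0.2339 0.024 ]
dish
   0.016 [0.4891 0.0781 0.016 ] [0.4951 0.0702 0.016 ]
tipL
   0.013 [0.4029 0.1982 0.013 ] [0.4082 0.1916 0.013 ]
tipR
   0.013 [0.5368 0.196  0.013 ] [0.5422 0.1862 0.013 ]
```

Request:
jog_arm(increments=[{"tx":-1,"ty":2,"tz":22,"wx":0,"wy":0,"wz":0,"gripper":0.7},{"tx":-1,"ty":2,"tz":45,"wx":0,"wy":0,"wz":0,"gripper":0.7},{"tx":-1,"ty":2,"tz":67,"wx":0,"wy":0,"wz":0,"gripper":0.7},{"tx":-1,"ty":2,"tz":90,"wx":0,"wy":0,"wz":0,"gripper":0.7},{"tx":-1,"ty":2,"tz":111,"wx":0,"wy":0,"wz":0,"gripper":0.7}])

```text
time: 2.65
position: [0.4751, 0.3206, 0.1103]
tool_rot: [0.004, -3.141, -0.0]
ft_force: [0.3, 1.3, -0.2]
grip_width: 0.706
grip_force: 0.0
```

Request:
jog_arm(increments=[{"tx":0,"ty":0,"tz":0,"wx":0,"wy":0,"wz":0,"gripper":0.2},{"tx":0,"ty":0,"tz":0,"wx":0,"wy":0,"wz":0,"gripper":0.15},{"tx":0,"ty":0,"tz":0,"wx":0,"wy":0,"wz":0,"gripper":0.15},{"tx":0,"ty":0,"tz":0,"wx":0,"wy":0,"wz":0,"gripper":0.15},{"tx":0,"ty":0,"tz":0,"wx":0,"wy":0,"wz":0,"gripper":0.15}], grip_force=16)

```text
time: 3.07
position: [0.4771, 0.3202, 0.1133]
tool_rot: [-0.001, 3.139, 0.003]
ft_force: [0.5, -0.6, -0.1]
grip_width: 0.411
grip_force: 0.0
```

Request:
jog_arm(increments=[{"tx":0,"ty":0,"tz":0,"wx":0,"wy":0,"wz":0,"gripper":0.15},{"tx":0,"ty":0,"tz":0,"wx":0,"wy":0,"wz":0,"gripper":0.15},{"tx":0,"ty":0,"tz":0,"wx":0,"wy":0,"wz":0,"gripper":0.15},{"tx":0,"ty":0,"tz":0,"wx":0,"wy":0,"wz":0,"gripper":0.15},{"tx":0,"ty":0,"tz":0,"wx":0,"wy":0,"wz":0,"gripper":0.15}])

```text
time: 3.48
position: [0.477, 0.3169, 0.1127]
tool_rot: [0.002, 3.141, -0.004]
ft_force: [-1.5, -6.2, 6.2]
grip_width: 0.267
grip_force: 15.9
```

Request:
jog_arm(increments=[{"tx":0,"ty":-1,"tz":-2,"wx":0,"wy":0,"wz":0,"gripper":0.15},{"tx":0,"ty":-1.5,"tz":-5,"wx":0,"wy":0,"wz":0,"gripper":0.15},{"tx":0,"ty":-1.5,"tz":-8,"wx":0,"wy":0,"wz":0,"gripper":0.15},{"tx":0,"ty":-1.5,"tz":-11,"wx":0,"wy":0,"wz":0,"gripper":0.15},{"tx":0,"ty":-1.5,"tz":-14,"wx":0,"wy":0,"wz":0,"gripper":0.15}], grip_force=25)

```text
time: 3.9
position: [0.4769, 0.3169, 0.1235]
tool_rot: [0.001, 3.141, -0.002]
ft_force: [5.4, 1.0, -11.4]
grip_width: 0.272
grip_force: 25.1
```

Request:
jog_arm(increments=[{"tx":0,"ty":0,"tz":-3,"wx":0,"wy":0,"wz":0,"gripper":0.15},{"tx":0,"ty":0,"tz":-6,"wx":0,"wy":0,"wz":0,"gripper":0.15},{"tx":0,"ty":0,"tz":-9,"wx":0,"wy":0,"wz":0,"gripper":0.15},{"tx":0,"ty":0,"tz":-12,"wx":0,"wy":0,"wz":0,"gripper":0.15},{"tx":0,"ty":0,"tz":-14,"wx":0,"wy":0,"wz":0,"gripper":0.15}])

```text
time: 4.32
position: [0.477, 0.3169, 0.1375]
tool_rot: [0.001, 3.141, -0.003]
ft_force: [7.5, 0.3, -14.2]
grip_width: 0.269
grip_force: 25.2
```

Request:
jog_arm(increments=[{"tx":0,"ty":0,"tz":-2,"wx":0,"wy":0,"wz":0,"gripper":0.15},{"tx":0,"ty":0,"tz":-4,"wx":0,"wy":0,"wz":0,"gripper":0.15},{"tx":0,"ty":0,"tz":-6,"wx":0,"wy":0,"wz":0,"gripper":0.15},{"tx":0,"ty":0,"tz":-7,"wx":0,"wy":0,"wz":0,"gripper":0.15},{"tx":0,"ty":0,"tz":-7,"wx":0,"wy":0,"wz":0,"gripper":0.15}])

```text
time: 4.73
position: [0.4769, 0.3169, 0.1454]
tool_rot: [0.001, 3.141, -0.002]
ft_force: [5.1, -0.5, -9.4]
grip_width: 0.271
grip_force: 25.1
```

Request:
jog_arm(increments=[{"tx":0,"ty":0,"tz":-0.5,"wx":0,"wy":0,"wz":0,"gripper":0.15},{"tx":0,"ty":0,"tz":-1,"wx":0,"wy":0,"wz":0,"gripper":0.15},{"tx":0,"ty":0,"tz":-1.5,"wx":0,"wy":0,"wz":0,"gripper":0.15},{"tx":0,"ty":0,"tz":-1.5,"wx":0,"wy":0,"wz":0,"gripper":0.15},{"tx":0,"ty":0,"tz":-1.5,"wx":0,"wy":0,"wz":0,"gripper":0.15}])

```text
time: 5.15
position: [0.477, 0.3169, 0.1472]
tool_rot: [0.001, 3.141, -0.002]
ft_force: [5.4, -0.3, -9.1]
grip_width: 0.272
grip_force: 25.1
```

Request:
jog_arm(increments=[{"tx":0,"ty":0,"tz":-0.5,"wx":0,"wy":0,"wz":0,"gripper":0.15},{"tx":0,"ty":0,"tz":-1,"wx":0,"wy":0,"wz":0,"gripper":0.15},{"tx":0,"ty":0,"tz":-1.5,"wx":0,"wy":0,"wz":0,"gripper":0.15},{"tx":0,"ty":0,"tz":-1.5,"wx":0,"wy":0,"wz":0,"gripper":0.15},{"tx":0,"ty":0,"tz":-1.5,"wx":0,"wy":0,"wz":0,"gripper":0.15}])

```text
time: 5.57
position: [0.4769, 0.3169, 0.1487]
tool_rot: [0.001, 3.141, -0.002]
ft_force: [5.4, -0.6, -8.2]
grip_width: 0.268
grip_force: 25.1
```

Request:
jog_arm(increments=[{"tx":0,"ty":0,"tz":-0.5,"wx":0,"wy":0,"wz":0,"gripper":0.15},{"tx":0,"ty":0,"tz":-1,"wx":0,"wy":0,"wz":0,"gripper":0.15},{"tx":0,"ty":0,"tz":-1,"wx":0,"wy":0,"wz":0,"gripper":0.15},{"tx":0,"ty":0,"tz":-1,"wx":0,"wy":0,"wz":0,"gripper":0.15},{"tx":0,"ty":0,"tz":-1,"wx":0,"wy":0,"wz":0,"gripper":0.15}])

```text
time: 5.98
position: [0.477, 0.3169, 0.1496]
tool_rot: [0.001, 3.141, -0.002]
ft_force: [4.3, -0.8, -9.3]
grip_width: 0.276
grip_force: 25.1
```

Request:
jog_arm(increments=[{"tx":0,"ty":0,"tz":-0.4,"wx":0,"wy":0,"wz":0,"gripper":0.15},{"tx":0,"ty":0,"tz":-0.8,"wx":0,"wy":0,"wz":0,"gripper":0.15},{"tx":0,"ty":0,"tz":-1,"wx":0,"wy":0,"wz":0,"gripper":0.15},{"tx":0,"ty":0,"tz":-1,"wx":0,"wy":0,"wz":0,"gripper":0.15},{"tx":0,"ty":0,"tz":-1,"wx":0,"wy":0,"wz":0,"gripper":0.15}])

```text
time: 6.4
position: [0.4769, 0.3169, 0.1505]
tool_rot: [0.001, 3.141, -0.002]
ft_force: [5.7, -0.5, -9.6]
grip_width: 0.265
grip_force: 25.1
```

Request:
jog_arm(increments=[{"tx":0,"ty":0,"tz":-0.4,"wx":0,"wy":0,"wz":0,"gripper":0.15},{"tx":0,"ty":0,"tz":-0.8,"wx":0,"wy":0,"wz":0,"gripper":0.15},{"tx":0,"ty":0,"tz":-1,"wx":0,"wy":0,"wz":0,"gripper":0.15},{"tx":0,"ty":0,"tz":-1,"wx":0,"wy":0,"wz":0,"gripper":0.15},{"tx":0,"ty":0,"tz":-1,"wx":0,"wy":0,"wz":0,"gripper":0.15}])

```text
time: 6.82
position: [0.4769, 0.3169, 0.1522]
tool_rot: [0.001, 3.141, -0.002]
ft_force: [4.6, -1.5, -6.7]
grip_width: 0.271
grip_force: 25.1
```

Request:
jog_arm(increments=[{"tx":0,"ty":0,"tz":-0.3,"wx":0,"wy":0,"wz":0,"gripper":0.15},{"tx":0,"ty":0,"tz":-0.6,"wx":0,"wy":0,"wz":0,"gripper":0.15},{"tx":0,"ty":0,"tz":-0.8,"wx":0,"wy":0,"wz":0,"gripper":0.15},{"tx":0,"ty":0,"tz":-0.8,"wx":0,"wy":0,"wz":0,"gripper":0.15},{"tx":0,"ty":0,"tz":-0.8,"wx":0,"wy":0,"wz":0,"gripper":0.15}])

```text
time: 7.23
position: [0.477, 0.3169, 0.1536]
tool_rot: [0.001, 3.141, -0.001]
ft_force: [3.9, -3.3, -5.1]
grip_width: 0.272
grip_force: 25.0
```

Request:
jog_arm(increments=[{"tx":0,"ty":0,"tz":-0.3,"wx":0,"wy":0,"wz":0,"gripper":0.15},{"tx":0,"ty":0,"tz":-0.6,"wx":0,"wy":0,"wz":0,"gripper":0.15},{"tx":0,"ty":0,"tz":-0.8,"wx":0,"wy":0,"wz":0,"gripper":0.15},{"tx":0,"ty":0,"tz":-0.8,"wx":0,"wy":0,"wz":0,"gripper":0.15},{"tx":0,"ty":0,"tz":-0.8,"wx":0,"wy":0,"wz":0,"gripper":0.15}])

```text
time: 7.65
position: [0.477, 0.3169, 0.1541]
tool_rot: [0.001, 3.141, -0.002]
ft_force: [4.6, -3.1, -5.2]
grip_width: 0.269
grip_force: 25.1
```

Request:
jog_arm(increments=[{"tx":0,"ty":0,"tz":-0.4,"wx":0,"wy":0,"wz":0,"gripper":0.15},{"tx":0,"ty":0,"tz":-0.8,"wx":0,"wy":0,"wz":0,"gripper":0.15},{"tx":0,"ty":0,"tz":-1,"wx":0,"wy":0,"wz":0,"gripper":0.15},{"tx":0,"ty":0,"tz":-1,"wx":0,"wy":0,"wz":0,"gripper":0.15},{"tx":0,"ty":0,"tz":-1,"wx":0,"wy":0,"wz":0,"gripper":0.15}])

```text
time: 8.07
position: [0.4769, 0.3169, 0.1549]
tool_rot: [0.001, 3.141, -0.002]
ft_force: [4.3, -3.1, -6.6]
grip_width: 0.271
grip_force: 25.1
```

Request:
jog_arm(increments=[{"tx":0,"ty":0,"tz":-0.4,"wx":0,"wy":0,"wz":0,"gripper":0.15},{"tx":0,"ty":0,"tz":-0.8,"wx":0,"wy":0,"wz":0,"gripper":0.15},{"tx":0,"ty":0,"tz":-1,"wx":0,"wy":0,"wz":0,"gripper":0.15},{"tx":0,"ty":0,"tz":-1,"wx":0,"wy":0,"wz":0,"gripper":0.15},{"tx":0,"ty":0,"tz":-1,"wx":0,"wy":0,"wz":0,"gripper":0.15}])

```text
time: 8.48
position: [0.4769, 0.3169, 0.155]
tool_rot: [0.001, 3.141, -0.002]
ft_force: [6.3, -2.6, -10.7]
grip_width: 0.269
grip_force: 25.1
```

Request:
jog_arm(increments=[{"tx":0,"ty":0,"tz":-0.3,"wx":0,"wy":0,"wz":0,"gripper":0.15},{"tx":0,"ty":0,"tz":-0.6,"wx":0,"wy":0,"wz":0,"gripper":0.15},{"tx":0,"ty":0,"tz":-0.6,"wx":0,"wy":0,"wz":0,"gripper":0.15},{"tx":0,"ty":0,"tz":-0.6,"wx":0,"wy":0,"wz":0,"gripper":0.15},{"tx":0,"ty":0,"tz":-0.6,"wx":0,"wy":0,"wz":0,"gripper":0.15}])

```text
time: 8.9
position: [0.4769, 0.3169, 0.1551]
tool_rot: [0.001, 3.141, -0.002]
ft_force: [7.3, -0.6, -13.7]
grip_width: 0.268
grip_force: 25.2
```

Request:
jog_arm(increments=[{"tx":0,"ty":0,"tz":1,"wx":0,"wy":0,"wz":0,"gripper":0.15},{"tx":0,"ty":0,"tz":2,"wx":0,"wy":0,"wz":0,"gripper":0.15},{"tx":0,"ty":0,"tz":3,"wx":0,"wy":0,"wz":0,"gripper":0.15},{"tx":0,"ty":0,"tz":4,"wx":0,"wy":0,"wz":0,"gripper":0.15},{"tx":0,"ty":0,"tz":4,"wx":0,"wy":0,"wz":0,"gripper":0.15}])

```text
time: 9.32
position: [0.477, 0.3169, 0.1533]
tool_rot: [0.001, 3.141, -0.001]
ft_force: [3.3, -2.7, -4.4]
grip_width: 0.272
grip_force: 25.0
```

Request:
jog_arm(increments=[{"tx":0,"ty":0,"tz":0.5,"wx":0,"wy":0,"wz":0,"gripper":0.15},{"tx":0,"ty":0,"tz":1,"wx":0,"wy":0,"wz":0,"gripper":0.15},{"tx":0,"ty":0,"tz":1,"wx":0,"wy":0,"wz":0,"gripper":0.15},{"tx":0,"ty":0,"tz":1,"wx":0,"wy":0,"wz":0,"gripper":0.15},{"tx":0,"ty":0,"tz":1,"wx":0,"wy":0,"wz":0,"gripper":0.15}])

```text
time: 9.73
position: [0.477, 0.3169, 0.1526]
tool_rot: [0.001, 3.141, -0.001]
ft_force: [2.6, -3.8, -1.9]
grip_width: 0.274
grip_force: 25.0
```

Request:
jog_arm(increments=[{"tx":0,"ty":0,"tz":0.6,"wx":0,"wy":0,"wz":0,"gripper":0.15},{"tx":0,"ty":0,"tz":0.6,"wx":0,"wy":0,"wz":0,"gripper":0.15},{"tx":0,"ty":0,"tz":0.6,"wx":0,"wy":0,"wz":0,"gripper":0.3},{"tx":0,"ty":0,"tz":0.6,"wx":0,"wy":0,"wz":0,"gripper":0.6},{"tx":0,"ty":0,"tz":0.6,"wx":0,"wy":0,"wz":0,"gripper":0.75}])

```text
time: 10.15
position: [0.4756, 0.3195, 0.152]
tool_rot: [0.002, -3.141, -0.004]
ft_force: [-0.3, -0.8, -1.0]
grip_width: 0.38
grip_force: 0.0
```

Request:
jog_arm(increments=[{"tx":0,"ty":0,"tz":0,"wx":0,"wy":0,"wz":0,"gripper":0.75},{"tx":0,"ty":0,"tz":0,"wx":0,"wy":0,"wz":0,"gripper":0.75},{"tx":0,"ty":0,"tz":0,"wx":0,"wy":0,"wz":0,"gripper":0.75},{"tx":0,"ty":0,"tz":0,"wx":0,"wy":0,"wz":0,"gripper":0.75},{"tx":0,"ty":0,"tz":0,"wx":0,"wy":0,"wz":0,"gripper":0.75}])

```text
time: 10.57
position: [0.4761, 0.3181, 0.1511]
tool_rot: [0.001, -3.141, -0.0]
ft_force: [0.4, -0.4, -0.9]
grip_width: 0.713
grip_force: 0.0
```

Request:
jog_arm(increments=[{"tx":0,"ty":0,"tz":-10,"wx":0,"wy":0,"wz":0,"gripper":0.75},{"tx":0,"ty":0,"tz":-30,"wx":0,"wy":0,"wz":0,"gripper":0.75},{"tx":0,"ty":0,"tz":-55,"wx":0,"wy":0,"wz":0,"gripper":0.75},{"tx":0,"ty":0,"tz":-80,"wx":0,"wy":0,"wz":0,"gripper":0.75},{"tx":0,"ty":0,"tz":-100,"wx":0,"wy":0,"wz":0,"gripper":0.75}])

```text
time: 10.98
position: [0.4767, 0.3181, 0.2541]
tool_rot: [-0.0, 3.14, 0.002]
ft_force: [-0.1, 0.5, 0.6]
grip_width: 0.75
grip_force: 0.0
```

```bash
python3 - <<'E'
from h import *
s=st()
im=vision.get_image("wrist")
t=vision.get_image("top")
k=cv2.resize(t["color"][200:300,290:460],None,fx=3.5,fy=3.5,interpolation=cv2.INTER_CUBIC)
w=im["color"]; w=w[60:310,0:400]; w=cv2.resize(w,(595,372))
cv2.imwrite("pics/w2.png",np.vstack([w[:248*1],k])[:600] if 0 else cv2.vconcat([cv2.resize(w,(595,360)),k[:240]]))
print(k.shape)
for h in(.03,.04):
  p=(.474,.235,.008+.006+h);print(h,proj(im,p),proj(t,p),proj(im,(.4775,.3177,.138+h)),proj(t,(.4775,.3177,.138+h)))
for c,im_ in(("wrist",im),("top",t)):
    for n in("dish","knob","ring_bottom"):
        for d in vision.spot_in(c,n)[:1]:
            print(c,n,round(d["conf"],2),np.round(d["bbox"]))
E
```

```text
t 10.9833 p [0.4767 0.3181 0.2541] r [-0.00e+00  3.14e+00  2.00e-03] f [-0.14  0.45  0.55] g 0.7501107313409072
[[-1.    -0.     0.002]
 [-0.     1.     0.002]
 [-0.002  0.002 -1.   ]]
(350, 595, 3)
0.03 (np.float64(219.0414335204417), np.float64(212.7206777062156)) (np.float64(351.6686383432126), np.float64(248.72742253203)) (np.float64(313.5829345645001), np.float64(255.65767864173105)) (np.float64(314.2955591199819), np.float64(236.3423159114945))
0.04 (np.float64(216.6051834983818), np.float64(214.84194856756875)) (np.float64(351.94120491642224), np.float64(247.87591867724524)) (np.float64(313.6482085203856), np.float64(260.4513822475242)) (np.float64(314.2881451989697), np.float64(235.3011339896401))
wrist dish 0.8 [  5. 179. 104. 274.]
wrist knob 0.91 [177. 177. 332. 281.]
wrist ring_bottom 0.88 [175. 174. 333. 282.]
top dish 0.62 [415. 222. 445. 251.]
top knob 0.83 [312. 234. 352. 261.]
top ring_bottom 0.67 [309. 250. 322. 286.]
```

View pics/w2.png

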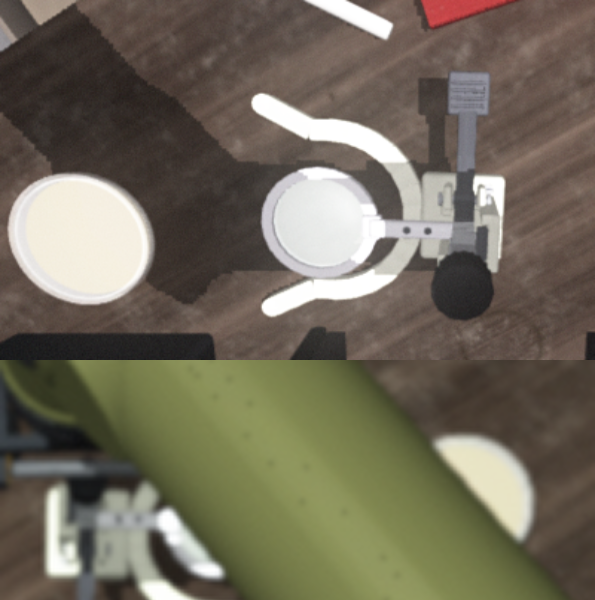

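Request:
jog_arm(increments=[{"tx":3,"ty":-22,"tz":0,"wx":0,"wy":0,"wz":-0.11,"gripper":0.6},{"tx":6,"ty":-44,"tz":0,"wx":0,"wy":0,"wz":-0.22,"gripper":0.575},{"tx":9,"ty":-66,"tz":0,"wx":0,"wy":0,"wz":-0.33,"gripper":0.575},{"tx":12,"ty":-88,"tz":0,"wx":0,"wy":0,"wz":-0.44,"gripper":0.575},{"tx":15,"ty":-110,"tz":0,"wx":0,"wy":0,"wz":-0.55,"gripper":0.575}])

```text
time: 11.8
position: [0.4606, 0.2066, 0.2502]
tool_rot: [0.861, -3.019, 0.001]
ft_force: [-0.1, 0.4, -0.2]
grip_width: 0.586
grip_force: 0.0
```

```bash
cat >> h.py <<'E'
def to(p):
    s=ctrl.get_state();M=R.from_rotvec(s["tool_rot"]).as_matrix();print("inc mm",np.round(1000*M.T@(np.array(p)-s["position"]),1),"at",np.round(s["position"],4),"j",np.round(s["joint_positions"],2))
E
python3 - <<'E'
from h import *
st();to((.475,.085,.254));to((.485,-.03,.254))
E
```

```text
t 11.8 p [0.4606 0.2066 0.2502] r [ 8.610e-01 -3.019e+00  1.000e-03] f [-0.12  0.38 -0.18] g 0.585748710740785
[[-0.849 -0.528 -0.002]
 [-0.528  0.849 -0.001]
 [ 0.002  0.    -1.   ]]
inc mm [  51.9 -110.9   -3.8] at [0.4606 0.2066 0.2502] j [-0.61 -0.    0.13  1.77  0.    1.38  1.65]
inc mm [ 104.1 -213.9   -3.7] at [0.4606 0.2066 0.2502] j [-0.61 -0.    0.13  1.77  0.    1.38  1.65]
```

Request:
jog_arm(increments=[{"tx":10,"ty":-22,"tz":0,"wx":0,"wy":0,"wz":0.12,"gripper":0.575},{"tx":20,"ty":-44,"tz":0,"wx":0,"wy":0,"wz":0.24,"gripper":0.575},{"tx":31,"ty":-66,"tz":0,"wx":0,"wy":0,"wz":0.36,"gripper":0.575},{"tx":41,"ty":-88,"tz":0,"wx":0,"wy":0,"wz":0.48,"gripper":0.575},{"tx":52,"ty":-111,"tz":0,"wx":0,"wy":0,"wz":0.6,"gripper":0.575}])

```text
time: 12.22
position: [0.4745, 0.085, 0.2503]
tool_rot: [-0.087, -3.139, 0.0]
ft_force: [0.2, 0.2, 0.5]
grip_width: 0.574
grip_force: 0.0
```

```bash
python3 - <<'E'
from h import *
to((.49,-.03,.15))
s=st();im=vision.get_image("wrist");t=vision.get_image("top")
for c,i in(("wrist",im),("top",t)):
  for n,z in(("dish",.016),("dish",.008)):
    for d in vision.spot_in(c,n)[:1]:
        b=d["bbox"];print(c,n,round(d["conf"],2),np.round(b),np.round(ray(i,(b[0]+b[2])/2,(b[1]+b[3])/2,z),3))
E
```

```text
inc mm [ -22.  -113.9  100.4] at [0.4745 0.085  0.2503] j [-0.48 -0.06  0.24  1.82  0.01  1.38  1.27]
t 12.2167 p [0.4745 0.085  0.2503] r [-0.087 -3.139  0.   ] f [0.24 0.18 0.5 ] g 0.5741870927519911
[[-0.998  0.055 -0.001]
 [ 0.055  0.998 -0.   ]
 [ 0.001 -0.    -1.   ]]
top dish 0.67 [403. 230. 444. 259.] [0.485 0.07  0.016]
top dish 0.67 [403. 230. 444. 259.] [0.487 0.068 0.008]
```

Request:
jog_arm(increments=[{"tx":-4,"ty":-23,"tz":0,"wx":0,"wy":0,"wz":0.12,"gripper":0.575},{"tx":-9,"ty":-46,"tz":0,"wx":0,"wy":0,"wz":0.24,"gripper":0.575},{"tx":-13,"ty":-68,"tz":0,"wx":0,"wy":0,"wz":0.36,"gripper":0.575},{"tx":-18,"ty":-91,"tz":0,"wx":0,"wy":0,"wz":0.48,"gripper":0.575},{"tx":-22,"ty":-114,"tz":0,"wx":0,"wy":0,"wz":0.6,"gripper":0.575}])

```text
time: 12.93
position: [0.4915, -0.0283, 0.2509]
tool_rot: [-1.006, -2.976, -0.0]
ft_force: [0.2, -0.0, -0.3]
grip_width: 0.58
grip_force: 0.0
```

Request:
jog_arm(increments=[{"tx":0,"ty":0,"tz":10,"wx":0,"wy":0,"wz":0.12,"gripper":0.575},{"tx":0,"ty":0,"tz":25,"wx":0,"wy":0,"wz":0.24,"gripper":0.575},{"tx":0,"ty":0,"tz":40,"wx":0,"wy":0,"wz":0.36,"gripper":0.575},{"tx":0,"ty":0,"tz":55,"wx":0,"wy":0,"wz":0.48,"gripper":0.575},{"tx":0,"ty":0,"tz":70,"wx":0,"wy":0,"wz":0.6,"gripper":0.575}])

```text
time: 13.35
position: [0.4913, -0.0274, 0.1802]
tool_rot: [-1.841, -2.545, -0.0]
ft_force: [0.2, 0.3, -0.6]
grip_width: 0.573
grip_force: 0.0
```

Request:
jog_arm(increments=[{"tx":0,"ty":0,"tz":5,"wx":0,"wy":0,"wz":0.1,"gripper":0.575},{"tx":0,"ty":0,"tz":15,"wx":0,"wy":0,"wz":0.2,"gripper":0.575},{"tx":0,"ty":0,"tz":25,"wx":0,"wy":0,"wz":0.33,"gripper":0.575},{"tx":0,"ty":0,"tz":30,"wx":0,"wy":0,"wz":0.33,"gripper":0.575},{"tx":0,"ty":0,"tz":30,"wx":0,"wy":0,"wz":0.33,"gripper":0.575}])

```text
time: 13.77
position: [0.4904, -0.0278, 0.1498]
tool_rot: [-2.224, -2.216, 0.003]
ft_force: [-0.4, 0.8, 0.4]
grip_width: 0.577
grip_force: 0.0
```

```bash
python3 - <<'E'
from h import *
s=st();to((.49,-.02,.007));im=vision.get_image("wrist");t=vision.get_image("top")
cv2.imwrite("pics/w3.png",im["color"])
for c,i in(("wrist",im),("top",t)):
  for n,z in(("dish",.008),("dish",.008)):
    for d in vision.spot_in(c,n)[:1]:
        b=d["bbox"];print(c,n,round(d["conf"],2),np.round(b),np.round(ray(i,(b[0]+b[2])/2,(b[1]+b[3])/2,z),3))
E
```

```text
t 13.7667 p [ 0.4904 -0.0278  0.1498] r [-2.224 -2.216  0.003] f [-0.4   0.85  0.44] g 0.5773469280341609
[[ 0.004  1.    -0.003]
 [ 1.    -0.004 -0.   ]
 [-0.    -0.003 -1.   ]]
inc mm [ 7.800e+00 -1.000e-01  1.428e+02] at [ 0.4904 -0.0278  0.1498] j [-0.34  0.03  0.35  1.94 -0.01  1.18  0.01]
wrist dish 0.8 [250.  14. 384. 160.] [0.493 0.071 0.008]
wrist dish 0.8 [250.  14. 384. 160.] [0.493 0.071 0.008]
top dish 0.66 [402. 221. 446. 262.] [0.494 0.067 0.008]
top dish 0.66 [402. 221. 446. 262.] [0.494 0.067 0.008]
```

View pics/w3.png

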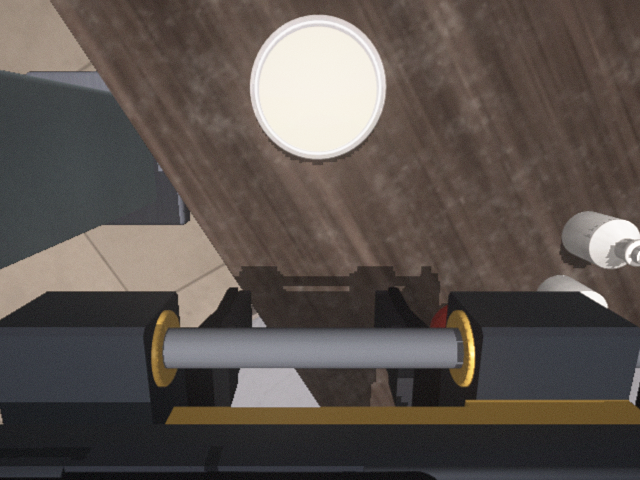

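Request:
jog_arm(increments=[{"tx":2,"ty":1,"tz":30,"wx":0,"wy":0,"wz":0,"gripper":0.575},{"tx":4,"ty":2,"tz":60,"wx":0,"wy":0,"wz":0,"gripper":0.575},{"tx":6,"ty":2,"tz":90,"wx":0,"wy":0,"wz":0,"gripper":0.575},{"tx":8,"ty":2,"tz":120,"wx":0,"wy":0,"wz":0,"gripper":0.575},{"tx":10,"ty":2,"tz":142,"wx":0,"wy":0,"wz":0,"gripper":0.575}])

```text
time: 14.48
position: [0.4926, -0.0188, 0.0073]
tool_rot: [-2.23, -2.212, 0.001]
ft_force: [-1.0, -0.1, 0.9]
grip_width: 0.575
grip_force: 0.0
```

Request:
jog_arm(increments=[{"tx":6,"ty":0,"tz":0,"wx":0,"wy":0,"wz":0,"gripper":0.575},{"tx":14,"ty":0,"tz":0,"wx":0,"wy":0,"wz":0,"gripper":0.575},{"tx":22,"ty":0,"tz":0,"wx":0,"wy":0,"wz":0,"gripper":0.575},{"tx":30,"ty":0,"tz":0,"wx":0,"wy":0,"wz":0,"gripper":0.575},{"tx":36,"ty":0,"tz":0,"wx":0,"wy":0,"wz":0,"gripper":0.575}])

```text
time: 14.9
position: [0.4953, 0.0189, 0.011]
tool_rot: [2.229, 2.212, 0.005]
ft_force: [0.1, 0.0, 0.5]
grip_width: 0.576
grip_force: 0.0
```

Request:
jog_arm(increments=[{"tx":3,"ty":0,"tz":0,"wx":0,"wy":0,"wz":0,"gripper":0.575},{"tx":6,"ty":0,"tz":0,"wx":0,"wy":0,"wz":0,"gripper":0.575},{"tx":9,"ty":-1,"tz":0,"wx":0,"wy":0,"wz":0,"gripper":0.575},{"tx":13,"ty":-2,"tz":0,"wx":0,"wy":0,"wz":0,"gripper":0.575},{"tx":18,"ty":-3,"tz":0,"wx":0,"wy":0,"wz":0,"gripper":0.575}])

```text
time: 15.32
position: [0.4909, 0.0348, 0.0093]
tool_rot: [2.232, 2.21, 0.0]
ft_force: [0.2, -0.9, 0.1]
grip_width: 0.575
grip_force: 0.3
```

```bash
python3 - <<'E'
from h import *
s=st();im=vision.get_image("wrist")
cv2.imwrite("pics/w4.png",im["color"])
for n,z in(("dish",.008),("mouth",.013),("stand",.013),("ring_bottom",.045)):
    for d in vision.spot_in("wrist",n)[:1]:
        b=d["bbox"];print(n,round(d["conf"],2),np.round(b),np.round(ray(im,(b[0]+b[2])/2,(b[1]+b[3])/2,z),3))
E
```

```text
t 15.3167 p [0.4909 0.0348 0.0093] r [2.232 2.21  0.   ] f [ 0.15 -0.87  0.1 ] g 0.5752871332148104
[[ 0.01  1.    0.  ]
 [ 1.   -0.01 -0.  ]
 [-0.    0.   -1.  ]]
dish 0.96 [192.  75. 434. 316.] [0.491 0.081 0.008]
mouth 0.59 [191.  77. 433. 317.] [0.491 0.082 0.013]
```

View pics/w4.png

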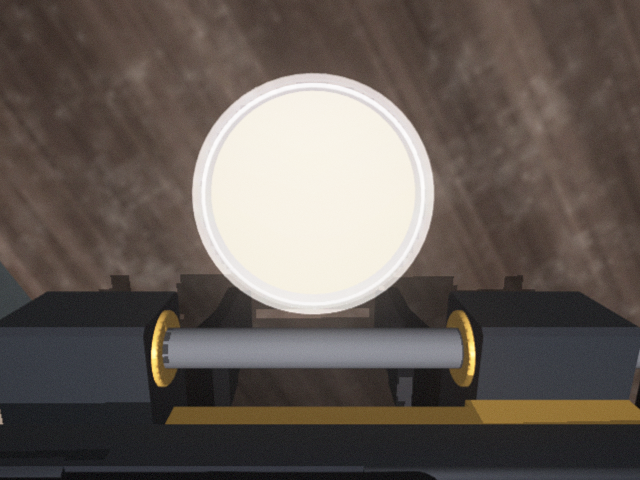

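Request:
jog_arm(increments=[{"tx":6,"ty":-1,"tz":1,"wx":0,"wy":0,"wz":0,"gripper":0.575},{"tx":12,"ty":-2,"tz":2,"wx":0,"wy":0,"wz":0,"gripper":0.575},{"tx":18,"ty":-4,"tz":2,"wx":0,"wy":0,"wz":0,"gripper":0.575},{"tx":24,"ty":-6,"tz":2,"wx":0,"wy":0,"wz":0,"gripper":0.575},{"tx":30,"ty":-8,"tz":2,"wx":0,"wy":0,"wz":0,"gripper":0.575}])

```text
time: 15.98
position: [0.4828, 0.0661, 0.0071]
tool_rot: [-2.231, -2.212, 0.0]
ft_force: [0.6, -0.1, 0.2]
grip_width: 0.573
grip_force: 0.2
```

Request:
jog_arm(increments=[{"tx":6,"ty":-2,"tz":0,"wx":0,"wy":0,"wz":0,"gripper":0.575},{"tx":12,"ty":-4,"tz":0,"wx":0,"wy":0,"wz":0,"gripper":0.575},{"tx":18,"ty":-6,"tz":0,"wx":0,"wy":0,"wz":0,"gripper":0.575},{"tx":24,"ty":-8,"tz":0,"wx":0,"wy":0,"wz":0,"gripper":0.575},{"tx":28,"ty":-8,"tz":0,"wx":0,"wy":0,"wz":0,"gripper":0.575}])

```text
time: 16.4
position: [0.4748, 0.0942, 0.0071]
tool_rot: [-2.23, -2.212, 0.0]
ft_force: [-1.1, -0.3, 0.5]
grip_width: 0.58
grip_force: 0.2
```

```bash
python3 - <<'E'
from h import *
s=st();im=vision.get_image("wrist")
cv2.imwrite("pics/w5.png",im["color"])
for n,z in(("dish",.008),("mouth",.013),("stand",.013),("ring_bottom",.045)):
    for d in vision.spot_in("wrist",n)[:1]:
        b=d["bbox"];print(n,round(d["conf"],2),np.round(b),np.round(ray(im,(b[0]+b[2])/2,(b[1]+b[3])/2,z),3))
E
```

```text
t 16.4 p [0.4748 0.0942 0.0071] r [-2.23  -2.212  0.   ] f [-1.12 -0.34  0.49] g 0.5799083336224493
[[ 0.008  1.    -0.   ]
 [ 1.    -0.008  0.   ]
 [ 0.    -0.    -1.   ]]
dish 0.95 [191.  72. 434. 318.] [0.475 0.141 0.008]
stand 0.75 [ 90.   0. 525.  82.] [0.474 0.194 0.013]
```

View pics/w5.png

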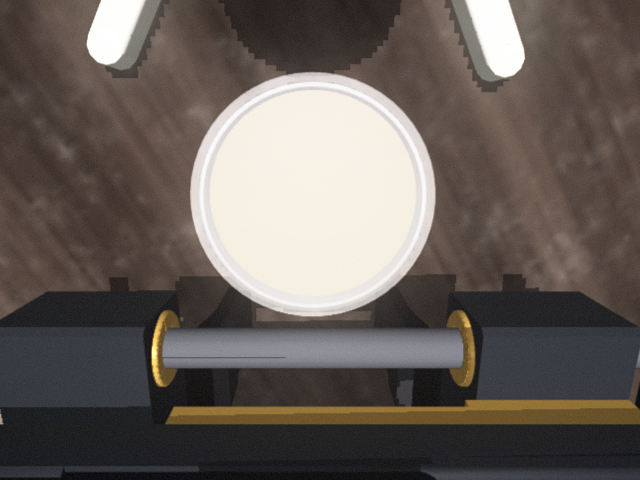

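Request:
jog_arm(increments=[{"tx":7,"ty":-1,"tz":0,"wx":0,"wy":0,"wz":0,"gripper":0.575},{"tx":14,"ty":-2,"tz":0,"wx":0,"wy":0,"wz":0,"gripper":0.575},{"tx":21,"ty":-3,"tz":0,"wx":0,"wy":0,"wz":0,"gripper":0.575},{"tx":28,"ty":-3,"tz":0,"wx":0,"wy":0,"wz":0,"gripper":0.575},{"tx":35,"ty":-3,"tz":0,"wx":0,"wy":0,"wz":0,"gripper":0.575}])

```text
time: 17.07
position: [0.4726, 0.1293, 0.0072]
tool_rot: [-2.231, -2.212, -0.0]
ft_force: [0.7, -0.4, -0.2]
grip_width: 0.575
grip_force: 0.2
```

Request:
jog_arm(increments=[{"tx":7,"ty":0.2,"tz":0,"wx":0,"wy":0,"wz":0,"gripper":0.575},{"tx":14,"ty":0.4,"tz":0,"wx":0,"wy":0,"wz":0,"gripper":0.575},{"tx":21,"ty":0.7,"tz":0,"wx":0,"wy":0,"wz":0,"gripper":0.575},{"tx":27,"ty":0.9,"tz":0,"wx":0,"wy":0,"wz":0,"gripper":0.575},{"tx":30,"ty":1,"tz":0,"wx":0,"wy":0,"wz":0,"gripper":0.575}])

```text
time: 17.48
position: [0.474, 0.1595, 0.0072]
tool_rot: [-2.23, -2.212, -0.001]
ft_force: [0.5, -0.4, 0.2]
grip_width: 0.573
grip_force: 0.2
```

```bash
python3 - <<'E'
from h import *
s=st();im=vision.get_image("wrist")
cv2.imwrite("pics/w6.png",im["color"])
for n,z in(("dish",.008),("stand",.013),("ring_bottom",.045)):
    for d in vision.spot_in("wrist",n)[:1]:
        b=d["bbox"];print(n,round(d["conf"],2),np.round(b),np.round(ray(im,(b[0]+b[2])/2,(b[1]+b[3])/2,z),3))
E
```

```text
t 17.4833 p [0.474  0.1595 0.0072] r [-2.230e+00 -2.212e+00 -1.000e-03] f [ 0.53 -0.38  0.25] g 0.5726104722991012
[[ 0.008  1.     0.   ]
 [ 1.    -0.008  0.   ]
 [ 0.     0.    -1.   ]]
dish 0.6 [192. 164. 433. 317.] [0.474 0.189 0.008]
stand 0.82 [117.   0. 504. 259.] [0.474 0.23  0.013]
ring_bottom 0.6 [185.   0. 445. 242.] [0.475 0.232 0.045]
```

View pics/w6.png

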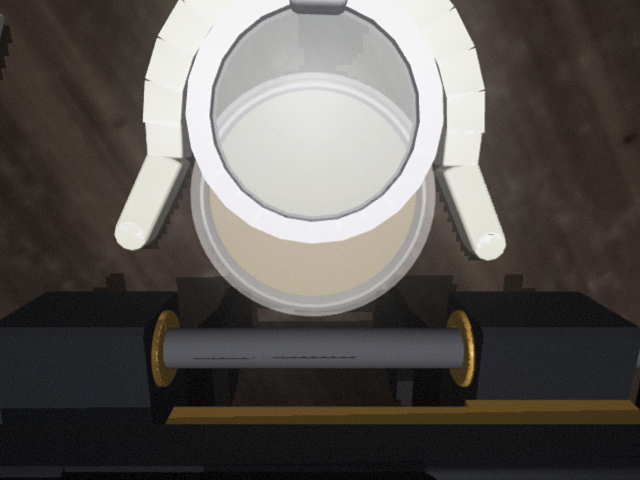

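Request:
jog_arm(increments=[{"tx":6,"ty":0,"tz":0,"wx":0,"wy":0,"wz":0,"gripper":0.575},{"tx":12,"ty":0,"tz":0,"wx":0,"wy":0,"wz":0,"gripper":0.575},{"tx":17,"ty":0,"tz":0,"wx":0,"wy":0,"wz":0,"gripper":0.575},{"tx":21,"ty":0,"tz":0,"wx":0,"wy":0,"wz":0,"gripper":0.575},{"tx":24,"ty":0,"tz":0,"wx":0,"wy":0,"wz":0,"gripper":0.575}])

```text
time: 18.1
position: [0.4742, 0.1831, 0.0072]
tool_rot: [-2.23, -2.212, -0.0]
ft_force: [-0.7, -0.1, 0.3]
grip_width: 0.575
grip_force: 0.2
```

Request:
jog_arm(increments=[{"tx":0.5,"ty":0,"tz":0,"wx":0,"wy":0,"wz":0,"gripper":0.575},{"tx":1,"ty":0,"tz":0,"wx":0,"wy":0,"wz":0,"gripper":0.575},{"tx":1.5,"ty":0,"tz":0,"wx":0,"wy":0,"wz":0,"gripper":0.575},{"tx":2,"ty":0,"tz":0,"wx":0,"wy":0,"wz":0,"gripper":0.575},{"tx":2,"ty":0,"tz":0,"wx":0,"wy":0,"wz":0,"gripper":0.575}])

```text
time: 18.52
position: [0.4742, 0.184, 0.0072]
tool_rot: [2.232, 2.211, -0.0]
ft_force: [0.8, -1.0, -0.4]
grip_width: 0.576
grip_force: 0.1
```

Request:
jog_arm(increments=[{"tx":0.5,"ty":0,"tz":0,"wx":0,"wy":0,"wz":0,"gripper":0.575},{"tx":1,"ty":0,"tz":0,"wx":0,"wy":0,"wz":0,"gripper":0.575},{"tx":1.5,"ty":0,"tz":0,"wx":0,"wy":0,"wz":0,"gripper":0.575},{"tx":1.5,"ty":0,"tz":0,"wx":0,"wy":0,"wz":0,"gripper":0.575},{"tx":1.5,"ty":0,"tz":0,"wx":0,"wy":0,"wz":0,"gripper":0.575}])

```text
time: 18.93
position: [0.4743, 0.1859, 0.0072]
tool_rot: [2.231, 2.211, 0.0]
ft_force: [1.3, -0.2, -0.0]
grip_width: 0.577
grip_force: 0.1
```

Request:
jog_arm(increments=[{"tx":0.5,"ty":0,"tz":0,"wx":0,"wy":0,"wz":0,"gripper":0.575},{"tx":1,"ty":0,"tz":0,"wx":0,"wy":0,"wz":0,"gripper":0.575},{"tx":1.5,"ty":0,"tz":0,"wx":0,"wy":0,"wz":0,"gripper":0.575},{"tx":2,"ty":0,"tz":0,"wx":0,"wy":0,"wz":0,"gripper":0.575},{"tx":2,"ty":0,"tz":0,"wx":0,"wy":0,"wz":0,"gripper":0.575}])

```text
time: 19.35
position: [0.4743, 0.1878, 0.0071]
tool_rot: [2.231, 2.212, -0.0]
ft_force: [0.8, -1.0, 0.0]
grip_width: 0.576
grip_force: 0.2
```

Request:
jog_arm(increments=[{"tx":0.4,"ty":0,"tz":0,"wx":0,"wy":0,"wz":0,"gripper":0.575},{"tx":0.8,"ty":0,"tz":0,"wx":0,"wy":0,"wz":0,"gripper":0.575},{"tx":1,"ty":0,"tz":0,"wx":0,"wy":0,"wz":0,"gripper":0.575},{"tx":1,"ty":0,"tz":0,"wx":0,"wy":0,"wz":0,"gripper":0.575},{"tx":1,"ty":0,"tz":0,"wx":0,"wy":0,"wz":0,"gripper":0.575}])

```text
time: 19.77
position: [0.4743, 0.1881, 0.0071]
tool_rot: [2.232, 2.211, -0.001]
ft_force: [-0.3, -2.8, 0.0]
grip_width: 0.577
grip_force: 1.3
```

Request:
jog_arm(increments=[{"tx":0.4,"ty":0,"tz":0,"wx":0,"wy":0,"wz":0,"gripper":0.575},{"tx":0.7,"ty":0,"tz":0,"wx":0,"wy":0,"wz":0,"gripper":0.575},{"tx":0.7,"ty":0,"tz":0,"wx":0,"wy":0,"wz":0,"gripper":0.575},{"tx":0.7,"ty":0,"tz":0,"wx":0,"wy":0,"wz":0,"gripper":0.575},{"tx":0.7,"ty":0,"tz":0,"wx":0,"wy":0,"wz":0,"gripper":0.575}])

```text
time: 20.18
position: [0.4743, 0.1883, 0.0071]
tool_rot: [2.232, 2.21, -0.002]
ft_force: [0.0, -5.2, 1.2]
grip_width: 0.572
grip_force: 2.3
```

```bash
python3 - <<'E'
from h import *
s=st();im=vision.get_image("wrist")
cv2.imwrite("pics/w7.png",im["color"][0:360])
for n,z in(("dish",.008),("stand",.013)):
    for d in vision.spot_in("wrist",n)[:1]:
        b=d["bbox"];print(n,round(d["conf"],2),np.round(b),np.round(ray(im,(b[0]+b[2])/2,(b[1]+b[3])/2,z),3))
E
```

```text
t 20.1833 p [0.4743 0.1883 0.0071] r [ 2.232e+00  2.210e+00 -2.000e-03] f [ 0.03 -5.23  1.25] g 0.571513964373139
[[ 0.01   1.    -0.   ]
 [ 1.    -0.01  -0.001]
 [-0.001 -0.    -1.   ]]
dish 0.73 [190.  75. 432. 214.] [0.474 0.254 0.008]
stand 0.93 [131.   0. 491. 326.] [0.474 0.248 0.013]
```

View pics/w7.png

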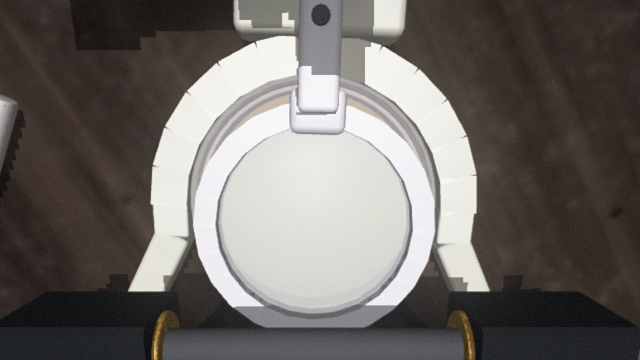

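Request:
jog_arm(increments=[{"tx":-2,"ty":0,"tz":0,"wx":0,"wy":0,"wz":0,"gripper":0.575},{"tx":-8,"ty":0,"tz":0,"wx":0,"wy":0,"wz":0,"gripper":0.575},{"tx":-20,"ty":0,"tz":0,"wx":0,"wy":0,"wz":0,"gripper":0.575},{"tx":-40,"ty":0,"tz":-5,"wx":0,"wy":0,"wz":0,"gripper":0.575},{"tx":-60,"ty":0,"tz":-20,"wx":0,"wy":0,"wz":0,"gripper":0.575}])

```text
time: 20.75
position: [0.4719, 0.1286, 0.0257]
tool_rot: [-2.228, -2.212, 0.005]
ft_force: [-0.4, -0.5, -0.6]
grip_width: 0.573
grip_force: 0.0
```

Request:
jog_arm(increments=[{"tx":-2,"ty":-5,"tz":-35,"wx":0,"wy":0,"wz":0,"gripper":0.3},{"tx":-2,"ty":-15,"tz":-75,"wx":0,"wy":0,"wz":0,"gripper":0.1},{"tx":-2,"ty":-25,"tz":-115,"wx":0,"wy":0,"wz":0,"gripper":0.02},{"tx":-2,"ty":-35,"tz":-155,"wx":0,"wy":0,"wz":0,"gripper":0.02},{"tx":-2,"ty":-45,"tz":-195,"wx":0,"wy":0,"wz":0,"gripper":0.02}], grip_force=10)

```text
time: 21.17
position: [0.4278, 0.1272, 0.2242]
tool_rot: [-2.232, -2.211, -0.002]
ft_force: [0.9, 0.1, -0.1]
grip_width: 0.28
grip_force: 0.0
```

Request:
jog_arm(increments=[{"tx":16,"ty":-5,"tz":0,"wx":0,"wy":0,"wz":-0.11,"gripper":0.02},{"tx":33,"ty":-10,"tz":0,"wx":0,"wy":0,"wz":-0.22,"gripper":0.02},{"tx":50,"ty":-15,"tz":0,"wx":0,"wy":0,"wz":-0.33,"gripper":0.02},{"tx":66,"ty":-18,"tz":0,"wx":0,"wy":0,"wz":-0.44,"gripper":0.02},{"tx":80,"ty":-20,"tz":0,"wx":0,"wy":0,"wz":-0.55,"gripper":0.02}])

```text
time: 21.58
position: [0.4089, 0.2089, 0.2224]
tool_rot: [-1.538, -2.739, -0.002]
ft_force: [0.5, 0.5, 0.2]
grip_width: 0.032
grip_force: 0.0
```

```bash
python3 - <<'E'
from h import *
s=st();to((.398,.32,.2))
im=vision.get_image("wrist")
cv2.imwrite("pics/w8.png",im["color"])
E
```

```text
t 21.5833 p [0.4089 0.2089 0.2224] r [-1.538e+00 -2.739e+00 -2.000e-03] f [0.5  0.47 0.21] g 0.03201844800312641
[[-0.52   0.854  0.   ]
 [ 0.854  0.52   0.002]
 [ 0.001  0.001 -1.   ]]
inc mm [100.6  48.5  22.6] at [0.4089 0.2089 0.2224] j [-0.69 -0.09  0.15  1.91  0.01  1.33  0.  ]
```

Request:
jog_arm(increments=[{"tx":20,"ty":10,"tz":0,"wx":0,"wy":0,"wz":-0.11,"gripper":0},{"tx":40,"ty":20,"tz":0,"wx":0,"wy":0,"wz":-0.22,"gripper":0},{"tx":60,"ty":30,"tz":0,"wx":0,"wy":0,"wz":-0.33,"gripper":0},{"tx":80,"ty":40,"tz":0,"wx":0,"wy":0,"wz":-0.44,"gripper":0},{"tx":100,"ty":48,"tz":0,"wx":0,"wy":0,"wz":-0.55,"gripper":0}])

```text
time: 22.05
position: [0.3995, 0.3187, 0.2222]
tool_rot: [0.743, 3.052, 0.001]
ft_force: [0.6, -0.6, -0.1]
grip_width: 0.003
grip_force: 0.0
```

Request:
jog_arm(increments=[{"tx":0,"ty":0,"tz":0,"wx":0,"wy":0,"wz":-0.1,"gripper":0},{"tx":0,"ty":0,"tz":0,"wx":0,"wy":0,"wz":-0.2,"gripper":0},{"tx":0,"ty":0,"tz":0,"wx":0,"wy":0,"wz":-0.32,"gripper":0},{"tx":0,"ty":0,"tz":0,"wx":0,"wy":0,"wz":-0.44,"gripper":0},{"tx":0,"ty":0,"tz":0,"wx":0,"wy":0,"wz":-0.46,"gripper":0}])

```text
time: 22.47
position: [0.3994, 0.3176, 0.2221]
tool_rot: [-0.03, -3.141, -0.0]
ft_force: [0.5, -0.7, 0.3]
grip_width: 0.007
grip_force: 0.0
```

```bash
python3 - <<'E'
from h import *
s=st();to((.398,.3205,.09))
im=vision.get_image("wrist")
cv2.imwrite("pics/w8.png",im["color"])
print("pad proj",proj(im,(.3994,.3205,.07)))
for n,z in(("lever_pad",.07),("dish",.008),("stand",.01),("knob",.178)):
    for d in vision.spot_in("wrist",n)[:1]:
        b=d["bbox"];print(n,round(d["conf"],2),np.round(b),np.round(ray(im,(b[0]+b[2])/2,(b[1]+b[3])/2,z),3))
E
```

```text
t 22.4667 p [0.3994 0.3176 0.2221] r [-0.03  -3.141 -0.   ] f [ 0.51 -0.68  0.34] g 0.0074202759407021686
[[-1.     0.019 -0.   ]
 [ 0.019  1.     0.   ]
 [ 0.     0.    -1.   ]]
inc mm [  1.5   2.9 132.1] at [0.3994 0.3176 0.2221] j [-0.79  0.02  0.07  1.8  -0.    1.32  0.83]
pad proj (np.float64(317.9540354204445), np.float64(230.31632438678454))
lever_pad 0.57 [302. 215. 333. 292.] [0.418 0.32  0.07 ]
dish 0.69 [174. 252. 270. 294.] [0.452 0.232 0.008]
stand 0.91 [167. 212. 344. 395.] [0.482 0.262 0.01 ]
```

View pics/w8.png

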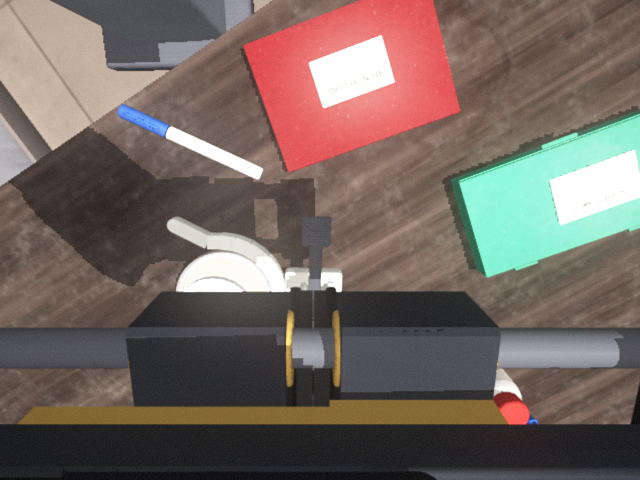

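Request:
jog_arm(increments=[{"tx":1.5,"ty":3,"tz":25,"wx":0,"wy":0,"wz":0,"gripper":0},{"tx":1.5,"ty":3,"tz":55,"wx":0,"wy":0,"wz":0,"gripper":0},{"tx":1.5,"ty":3,"tz":85,"wx":0,"wy":0,"wz":0,"gripper":0},{"tx":1.5,"ty":3,"tz":115,"wx":0,"wy":0,"wz":0,"gripper":0},{"tx":1.5,"ty":3,"tz":137,"wx":0,"wy":0,"wz":0,"gripper":0}])

```text
time: 23.13
position: [0.3967, 0.3206, 0.0828]
tool_rot: [-0.034, -3.14, 0.002]
ft_force: [0.2, -0.4, 0.1]
grip_width: 0.006
grip_force: 0.0
```

Request:
jog_arm(increments=[{"tx":0,"ty":0,"tz":2,"wx":0,"wy":0,"wz":0,"gripper":0},{"tx":0,"ty":0,"tz":4,"wx":0,"wy":0,"wz":0,"gripper":0},{"tx":0,"ty":0,"tz":6,"wx":0,"wy":0,"wz":0,"gripper":0},{"tx":0,"ty":0,"tz":8,"wx":0,"wy":0,"wz":0,"gripper":0},{"tx":0,"ty":0,"tz":10,"wx":0,"wy":0,"wz":0,"gripper":0}])

```text
time: 23.55
position: [0.3987, 0.3224, 0.0767]
tool_rot: [0.032, 3.139, 0.003]
ft_force: [0.1, 0.7, 0.5]
grip_width: 0.007
grip_force: 0.0
```

Request:
jog_arm(increments=[{"tx":0,"ty":0,"tz":1.5,"wx":0,"wy":0,"wz":0,"gripper":0},{"tx":0,"ty":0,"tz":3,"wx":0,"wy":0,"wz":0,"gripper":0},{"tx":0,"ty":0,"tz":4.5,"wx":0,"wy":0,"wz":0,"gripper":0},{"tx":0.5,"ty":0,"tz":6,"wx":0,"wy":0,"wz":0,"gripper":0},{"tx":0.5,"ty":0,"tz":7,"wx":0,"wy":0,"wz":0,"gripper":0}])

```text
time: 23.97
position: [0.3971, 0.3219, 0.0686]
tool_rot: [0.031, 3.141, 0.001]
ft_force: [-1.9, -0.8, 3.7]
grip_width: 0.006
grip_force: 2.2
```

Request:
jog_arm(increments=[{"tx":0.3,"ty":0,"tz":1.5,"wx":0,"wy":0,"wz":0,"gripper":0},{"tx":0.6,"ty":0,"tz":3,"wx":0,"wy":0,"wz":0,"gripper":0},{"tx":1,"ty":0,"tz":4.5,"wx":0,"wy":0,"wz":0,"gripper":0},{"tx":1.2,"ty":0,"tz":6,"wx":0,"wy":0,"wz":0,"gripper":0},{"tx":1.5,"ty":0,"tz":7,"wx":0,"wy":0,"wz":0,"gripper":0}])

```text
time: 24.38
position: [0.3955, 0.3217, 0.0607]
tool_rot: [-0.031, -3.141, -0.0]
ft_force: [-1.0, 1.0, 1.1]
grip_width: 0.006
grip_force: 0.9
```

Request:
jog_arm(increments=[{"tx":0.2,"ty":0,"tz":1,"wx":0,"wy":0,"wz":0,"gripper":0},{"tx":0.4,"ty":0,"tz":2,"wx":0,"wy":0,"wz":0,"gripper":0},{"tx":0.6,"ty":0,"tz":3,"wx":0,"wy":0,"wz":0,"gripper":0},{"tx":0.8,"ty":0,"tz":4,"wx":0,"wy":0,"wz":0,"gripper":0},{"tx":0.8,"ty":0,"tz":4,"wx":0,"wy":0,"wz":0,"gripper":0}])

```text
time: 24.8
position: [0.3951, 0.3218, 0.0575]
tool_rot: [0.031, 3.141, 0.001]
ft_force: [-0.9, 0.4, 3.9]
grip_width: 0.006
grip_force: 1.7
```

Request:
jog_arm(increments=[{"tx":0,"ty":0,"tz":0.3,"wx":0,"wy":0,"wz":0,"gripper":0},{"tx":0,"ty":0,"tz":0.3,"wx":0,"wy":0,"wz":0,"gripper":0},{"tx":0,"ty":0,"tz":0.3,"wx":0,"wy":0,"wz":0,"gripper":0},{"tx":0,"ty":0,"tz":0.3,"wx":0,"wy":0,"wz":0,"gripper":0},{"tx":0,"ty":0,"tz":0.3,"wx":0,"wy":0,"wz":0,"gripper":0}])

```text
time: 25.22
position: [0.3951, 0.3218, 0.0574]
tool_rot: [0.031, 3.141, 0.001]
ft_force: [-1.0, 0.9, 4.9]
grip_width: 0.009
grip_force: 2.6
```

Request:
jog_arm(increments=[{"tx":0,"ty":0,"tz":0,"wx":0,"wy":0,"wz":0,"gripper":0},{"tx":0,"ty":0,"tz":0,"wx":0,"wy":0,"wz":0,"gripper":0},{"tx":0,"ty":0,"tz":0,"wx":0,"wy":0,"wz":0,"gripper":0},{"tx":0,"ty":0,"tz":0,"wx":0,"wy":0,"wz":0,"gripper":0},{"tx":0,"ty":0,"tz":0,"wx":0,"wy":0,"wz":0,"gripper":0}])

```text
time: 25.63
position: [0.3951, 0.3218, 0.0573]
tool_rot: [0.031, 3.141, 0.001]
ft_force: [-1.9, 0.2, 5.4]
grip_width: 0.007
grip_force: 2.6
```

```bash
python3 - <<'E'
from h import *
s=st()
for c in("scene","top","wrist"):
  im=vision.get_image(c);cv2.imwrite(f"pics/e_{c}.png",im["color"])
  for h in(.01,.04):print(c,h,"knobtop",np.round(proj(im,(.4774,.3176,.138+h))),"ring",np.round(proj(im,(.4743,.2346,.014+h))))
  for n in("knob","rail","ring_bottom","dish","stand"):
    for d in vision.spot_in(c,n)[:1]:print(c,n,round(d["conf"],2),np.round(d["bbox"]))
E
```

```text
t 25.6333 p [0.3951 0.3218 0.0573] r [3.100e-02 3.141e+00 1.000e-03] f [-1.91  0.24  5.44] g 0.006814261745313884
[[-1.     0.02   0.001]
 [ 0.02   1.     0.001]
 [-0.001  0.001 -1.   ]]
scene 0.01 knobtop [312. 252.] ring [349. 299.]
scene 0.04 knobtop [312. 237.] ring [350. 286.]
scene knob 0.93 [305. 250. 364. 316.]
scene rail 0.92 [307. 255. 368. 311.]
scene ring_bottom 0.98 [305. 251. 363. 314.]
scene dish 0.57 [341. 300. 370. 318.]
scene stand 0.67 [296. 350. 405. 437.]
top 0.01 knobtop [314. 238.] ring [351. 250.]
top 0.04 knobtop [314. 235.] ring [352. 248.]
top knob 0.67 [347. 235. 368. 258.]
top rail 0.52 [344. 233. 366. 258.]
top ring_bottom 0.56 [342. 235. 368. 259.]
top dish 0.72 [339. 232. 373. 262.]
top stand 0.82 [338. 218. 370. 258.]
wrist 0.01 knobtop [308. 755.] ring [154. 428.]
wrist 0.04 knobtop [306. 979.] ring [131. 471.]
wrist knob 0.87 [ 91. 371. 133. 407.]
wrist rail 0.67 [ 92. 370. 132. 406.]
wrist ring_bottom 0.82 [ 93. 370. 136. 408.]
wrist dish 0.56 [ 77. 367. 127. 410.]
wrist stand 0.87 [ 57. 280. 323. 410.]
```

Request:
jog_arm(increments=[{"tx":0,"ty":0,"tz":0,"wx":0,"wy":0,"wz":0,"gripper":0},{"tx":0,"ty":0,"tz":0,"wx":0,"wy":0,"wz":0,"gripper":0},{"tx":0,"ty":0,"tz":0,"wx":0,"wy":0,"wz":0,"gripper":0},{"tx":0,"ty":0,"tz":0,"wx":0,"wy":0,"wz":0,"gripper":0},{"tx":0,"ty":0,"tz":0,"wx":0,"wy":0,"wz":0,"gripper":0}])

```text
time: 26.95
position: [0.3951, 0.3218, 0.0574]
tool_rot: [0.031, 3.141, 0.001]
ft_force: [-0.3, 0.5, 4.7]
grip_width: 0.004
grip_force: 2.6
```

Request:
jog_arm(increments=[{"tx":0,"ty":0,"tz":-4,"wx":0,"wy":0,"wz":0,"gripper":0},{"tx":0,"ty":0,"tz":-8,"wx":0,"wy":0,"wz":0,"gripper":0},{"tx":0,"ty":0,"tz":-12,"wx":0,"wy":0,"wz":0,"gripper":0},{"tx":0,"ty":0,"tz":-16,"wx":0,"wy":0,"wz":0,"gripper":0},{"tx":0,"ty":0,"tz":-25,"wx":0,"wy":0,"wz":0,"gripper":0}])

```text
time: 27.37
position: [0.3942, 0.3207, 0.0813]
tool_rot: [-0.031, -3.14, 0.003]
ft_force: [0.5, -0.5, -0.8]
grip_width: 0.005
grip_force: 0.0
```

Request:
jog_arm(increments=[{"tx":0,"ty":0,"tz":-25,"wx":0,"wy":0,"wz":0,"gripper":0},{"tx":0,"ty":0,"tz":-60,"wx":0,"wy":0,"wz":0,"gripper":0},{"tx":0,"ty":0,"tz":-95,"wx":0,"wy":0,"wz":0,"gripper":0},{"tx":0,"ty":0,"tz":-130,"wx":0,"wy":0,"wz":0,"gripper":0},{"tx":0,"ty":0,"tz":-140,"wx":0,"wy":0,"wz":0,"gripper":0}])

```text
time: 27.78
position: [0.3969, 0.3232, 0.2285]
tool_rot: [0.031, 3.135, 0.01]
ft_force: [0.6, 0.5, 0.0]
grip_width: 0.003
grip_force: 0.0
```

```bash
python3 - <<'E'
from h import *
s=st()
a=vision.get_image("scene")["color"]
cv2.imwrite("pics/f.png",a)
for n in("knob","rail","ring_bottom","dish","lever_pad"):
    for d in vision.spot_in("scene",n)[:1]:print(n,round(d["conf"],2),np.round(d["bbox"]))
b=cv2.imread("pics/e_scene.png");o=cv2.imread("pics/scene0.png")
# vertical shift of knob region by template matching vs start picture
for nm,im in(("held",b),("now",a)):
  T=o[255:285,303:322];r=cv2.matchTemplate(im[225:300,295:335],T,cv2.TM_CCOEFF_NORMED);_,v,_,l=cv2.minMaxLoc(r);print(nm,v,l[0]+295-303,l[1]+225-255)
E
```

```text
t 27.7833 p [0.3969 0.3232 0.2285] r [0.031 3.135 0.01 ] f [0.58 0.55 0.04] g 0.002924617853816591
[[-1.     0.02   0.007]
 [ 0.02   1.     0.006]
 [-0.007  0.006 -1.   ]]
knob 0.92 [306. 250. 363. 315.]
rail 0.58 [307. 252. 368. 312.]
ring_bottom 0.81 [303. 249. 368. 315.]
dish 0.8 [328. 294. 370. 322.]
lever_pad 0.71 [317. 287. 341. 324.]
held 0.6815202832221985 2 -8
now 0.9142212271690369 0 0
```

```bash
python3 - <<'E'
from h import *
im=vision.get_image("scene")
for n in("scene0","e_scene","f"):
  g=cv2.cvtColor(cv2.imread(f"pics/{n}.png"),cv2.COLOR_BGR2GRAY);print(n);print(g[246:292:2,308:318:3].T)
for h in(0,.01,.02,.03):print(h,[np.round(proj(im,(.4774,.3176,z+h)),1) for z in(.138,.109)])
E
```

```text
scene0
[[ 48  49  49  46  46  41  43  44  39  40  39  37  37  48 101 122 138 131
  124 226 234 175 170]
 [ 65  66  72  75  66  48  47  45  42  37  36  36  37  36  75 119 124 126
  127 156 151 119 117]
 [ 67  69  72  74  62  45  49  47  36  37  37  37  37  49  97 119 119 118
  120 128 116  95  96]
 [ 64  68  73  70  65  59  48  42  37  44  44  42  53  63  69  71  75  80
   79  86  79  79  81]]
e_scene
[[ 42  41  39  40  35  39  28  35  46  40  38  78 113 105 108  82  49  40
   39 121 190 150 161]
 [ 61  57  50  34  38  41  32  48  43  32  49 110 111  65  43  52  52  39
   44 150 180 147 123]
 [ 59  58  48  35  38  37  29  49  42  36  68 121  91  50  54  54  45  35
   32  58 126 116  75]
 [ 57  61  64  47  39  29  34  51  48  41  55 101  79  56  55  54  42  36
   38  39  39  38  54]]
f
[[ 42  44  42  38  39  38  34  29  37  34  30  67 110 127 130 146 146 124
  118 216 227 165 166]
 [ 59  62  47  37  43  39  30  32  32  34  35  40  80 108 118 118 118 120
  121 169 177 132 113]
 [ 57  62  52  42  44  37  33  31  31  32  31  53  98 114 114 109 115 118
  116 152 182 117  83]
 [ 60  63  66  53  43  37  36  36  36  43  50  67  70  65  63  64  68  69
   71  81  93  81  80]]
0 [array([312. , 257.4]), array([311.9, 271.5])]
0.01 [array([312.1, 252.5]), array([311.9, 266.7])]
0.02 [array([312.1, 247.4]), array([312. , 261.8])]
0.03 [array([312.2, 242.4]), array([312. , 256.9])]
```

```bash
python3 -c "
from bench import ctrl
print(ctrl.close_job())"
```

```text
the job is handed in; nothing more can be done
None
```

I've handed the job in: I raised the magnifier to its top stop and hung it there, slid the dish fully home, and lowered the lens ring with the lever, which I then let go. Camera measurements put the final rail height at about 9 to 10 mm, so the ring should be resting on the lid, but I couldn't read the contact force, `close_job()` returned no verdict, and I viewed 11 pictures instead of the 10 allowed.

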